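# Open the coupon carton and set up the pipe on the welding turntable

### The arm

A 6-joint arm with a two-finger parallel gripper is mounted at the origin on the work surface. World frame = base frame: x ahead of the robot, y to its left, z up, the work surface at z = 0. Lengths are in mm, angles in rad, forces in N, time in s.
With the tool pointing down it reaches from about 350 to 975 mm from the base axis. Payload 17.4 kg.
Tool frame: the origin (TCP) lies midway between the tips of the shut fingers; the grasp point (between the pads) lies 19 mm behind it; z points along the fingers, y is the line along which they close (so a half turn about z gives the same grasp; the last joint's range is limited). The gripper opens to 85 mm and grips with 20 to 120 N. Pads are 22 mm wide; open, the fingers measure 114 mm over their backs; the gripper's body (76 mm by 85 mm) begins 54 mm behind the grasp point. The pads swing forward as they close: fully open they stand 13 mm farther back than shut.
Start: joints at [-1.25, 0.116, 1.442, -0, 1.584, -0.038], TCP at [237.018, -632.025, 231.303] pointing down, gripper open.
Joint ranges: [-2.83, 2.83], [-0.83, 2.19], [0.07, 2.5], [-1.14, 4.28], [0.01, 3], [-2.97, 2.97]. Speed limits (rad/s): [1.89, 1.89, 2.22, 3.14, 3.14, 3.14].

### API

Orientations are given as a unit quaternion [w, x, y, z].
In Python, from plant import telemetry, read_camera, hand_in gives the robot as it stands.
- The arm moves only by the shell command python3 -m pendant 'ROWS' [FORCE]. ROWS is JSON, one flat list of numbers, 7 for each row, row after row: the shift along the tool's x, y, z in mm, then the turn, a rotation vector about the tool's x, y, z in degrees, then the opening, from 0 (shut) to 1 (fully open). In form: [dx, dy, dz, ax, ay, az, hand, dx, dy, dz, ax, ay, az, hand, ...]. A call has 1 to 10 rows; each row shifts and turns the commanded pose from where the row before left it, along the tool's axes as they then stand; what a row does not reach is not made up. A row lasts 1/8 s, in which the tool goes at most 62.5 mm and 10.7 degrees, less where a joint would pass 70% of its speed; a pose out of reach is approached as far as the arm can. A call is refused whole if a number of a shift passes 62.5 or a number of a turn 10.7, either way. A call with a gripper value outside its range is refused whole. The fingers move at their own pace and stop on an object; FORCE is the grip in N (left out, the last holds). Time passes only in rows, so rows that do not move let the fingers close. It gives the time, the measured TCP pose, the force, the opening and the grip force at its end, in the units of the state.
- telemetry.get_obs(): the state, without advancing time (a new reading comes with each control period).
- read_camera(name): name is "scene" or "top" or "wrist"; returns a dict with "img" (480x640x3 uint8, red, green, blue), "K" (3x3 intrinsics, pixels), "T" (4x4, takes a point from camera to world coordinates). Camera axes: x right, y down, z forward; pixel columns grow to the right and rows downward; lengths in mm; the calibration is good to about 2 mm. A picture is of the moment at which its call begins. There is no depth.
- hand_in(): hands the job in; it is judged then, once.
The state is a dict: "time": time; "joints": joint angles; "qvel": joint speeds; "tau": joint torques, N m; "eef_pos": TCP position; "tool_rot": TCP orientation; "ft_force": force on the tool from outside, world axes, zero at the start; "wrist_torque": the same for the moment, N m; "finger_gap": opening from 0.0 (shut) to 1.0 (fully open); "finger_force": force on a finger pad.
Only numpy, scipy, OpenCV 4.12 (cv2) and the standard library are available. Lean on these libraries where they do the work, as an engineer would, in place of code of your own. Each camera call takes 0.05 s, during which the arm holds its last target. There are 200 camera calls.

### The job

Fold both flaps of the carton right back, well past upright, so that its contents lie open. Then lift the round pipe piece out and stand it upright in the centre of the welding turntable, setting it down rather than dropping it. Leave the square tube standing in the carton, the flaps folded back and the other things on the table where they are.

Things in the scene. Friction and masses are not known exactly. Their poses are not given: they have to be found in the camera images.
- carton: Open-topped cardboard carton, 170 mm along its x, 200 mm along its y, 105 mm tall, walls and floor 4 mm thick, fixed to the table. Origin: centre of its underside; z up. Two long cardboard flaps are hinged on the top edges at its +y and -y sides; the two short end flaps are already folded down outside its x ends.
- left_flap (a joint): Hinge angle (rad) of the flap on the carton's +y rim: 0 = lying flat over the opening, 1.57 = upright, 2.8 = folded right back outwards (its limit). The flap is 166 mm along the hinge, 75 mm wide, 4 mm thick; its stiff crease lets it stay where it is left. Both flaps start ajar (0.45 to 0.95) with a gap of at least 40 mm between their free edges.
- right_flap (a joint): The same for the flap on the carton's -y rim.
- left_flap_hinge (a point): middle of the left flap's hinge line, 107 mm above the table, at y = +100 mm in the carton frame; the hinge runs along the carton's x
- right_flap_hinge (a point): the same for the right flap, at y = -100 mm in the carton frame
- left_flap_edge (a point): middle of the left flap's free edge
- right_flap_edge (a point): middle of the right flap's free edge
- pipe: Round steel pipe piece, 48 mm outside diameter, 40 mm bore, 90 mm long, about 0.35 kg, standing upright on the carton's floor in one half of the carton (its +y or -y half). Origin: centre of its lower end; z along its axis, up.
- square_tube: Square steel tube piece, 42 x 42 mm, 90 mm long, about 0.38 kg, standing upright in the other half of the carton. Origin: centre of its lower end.
- turntable: Dark steel welding turntable fixed to the table: pedestal with a flat round plate of 156 mm diameter whose top is 70 mm above the table. It does not turn. Origin: centre of its underside.
- turntable_top (a point): centre of the turntable plate's top face
- angle_iron: Bystander, loose: L-section steel bar 170 x 35 x 35 mm lying on the table between carton and turntable. Origin at its underside.
- brick_a: Bystander, loose: firebrick 90 x 200 x 60 mm, far side of the table. Origin at its underside.
- brick_b: Bystander, loose: firebrick 100 x 190 x 50 mm, near right. Origin at its underside.
- hammer: Bystander, loose: hammer lying near the robot, right. Origin at its underside.
- wire_brush: Bystander, loose: brush lying near the robot, left. Origin at its underside.
- spray_can: Bystander, loose: upright aluminium can 64 mm diameter, 170 mm tall, far left. Origin at its underside.
- magnet_square: Bystander, loose: grey L-shaped block 100 x 22 x 100 mm, far right. Origin at its underside.
Things that resemble listed ones, but are neither listed nor needed, are in the scene too. Leave any green or red look-alike of the pipe alone.

How it is judged:
By the outcome, as a careful person would: the job done as asked, in the order asked, and still so for the second after the job is handed in, with the robot touching nothing.
It also fails if it takes over 64 s, if anything falls off the work surface, if the arm or the gripper's body presses on something with over 40 N, if the wrist force passes 120 N, or if a joint passes its speed limit or range.

## Working session

There is one attempt and no reset: what is moved stays moved. The work goes in short steps, Python scripts to look and compute and a shell command to move; the robot and the scene stay as the last step left them, time stands still between calls to the robot, and variables do not carry over. Pictures are saved under pics/ and viewed, at most 10 in all, crops included, and the job is handed in when it is done.

```bash
ls; mkdir -p pics; cat > look.py <<'E'
import sys,cv2,numpy as np
from plant import telemetry, read_camera
def save(name,fn):
    c=read_camera(name); cv2.imwrite('pics/'+fn,c['img'][:,:,::-1]); np.savez('pics/'+fn[:-4]+'.npz',**c); return c
def ray(c,u,v,z):
    d=c['T'][:3,:3]@np.linalg.inv(c['K'])@np.array([u,v,1.]); o=c['T'][:3,3]
    return o+d*(z-o[2])/d[2]
E
python3 - <<'E'
from look import *
for n in ('top','scene'):
    c=save(n,n+'0.png'); print(n,c['K'].tolist(),np.round(c['T'],3).tolist())
o=telemetry.get_obs(); print(o)
E
```

```text
pics
top [[444.9038151943405, 0.0, 316.34647325141634], [0.0, 444.9038151943405, 244.19245055668114], [0.0, 0.0, 1.0]] [[0.012, -0.99, 0.14, 384.769], [-1.0, -0.012, 0.001, -105.83], [0.001, -0.14, -0.99, 1080.708], [0.0, 0.0, 0.0, 1.0]]
scene [[528.273779165294, 0.0, 323.00856169757213], [0.0, 528.273779165294, 228.87713256101551], [0.0, 0.0, 1.0]] [[0.124, 0.83, -0.543, 1248.038], [0.992, -0.096, 0.08, -193.433], [0.015, -0.549, -0.836, 1199.245], [0.0, 0.0, 0.0, 1.0]]
{'time': 0.1, 'joints': array([-1.24981139e+00,  1.16472017e-01,  1.44220494e+00, -4.02287461e-05,
        1.58402067e+00, -3.78222091e-02]), 'qvel': array([ 0.00026419, -0.00068567, -0.00140254, -0.00065024,  0.00195325,
        0.00173513]), 'tau': array([-9.38412109e-05, -7.33663273e+01, -6.33790684e+01, -9.44393423e-05,
        5.32869410e-03, -3.07917894e-06]), 'eef_pos': array([ 236.94235089, -631.85849927,  230.60905558]), 'tool_rot': array([-5.44122420e-04,  9.83950191e-01,  1.78442471e-01, -9.78725399e-05]), 'ft_force': array([ 0.22385006, -0.29891715, -0.23517873]), 'wrist_torque': array([-0.00916945,  0.00692839,  0.00791535]), 'finger_force': 0.0, 'finger_gap': 1.002769701102452}
```

View pics/top0.png

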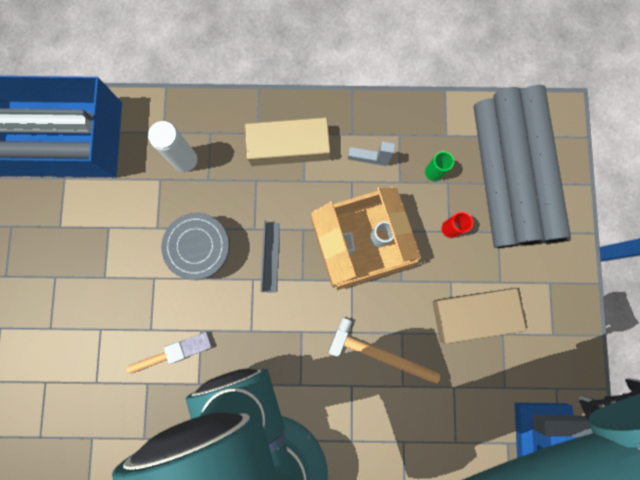

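View pics/scene0.png

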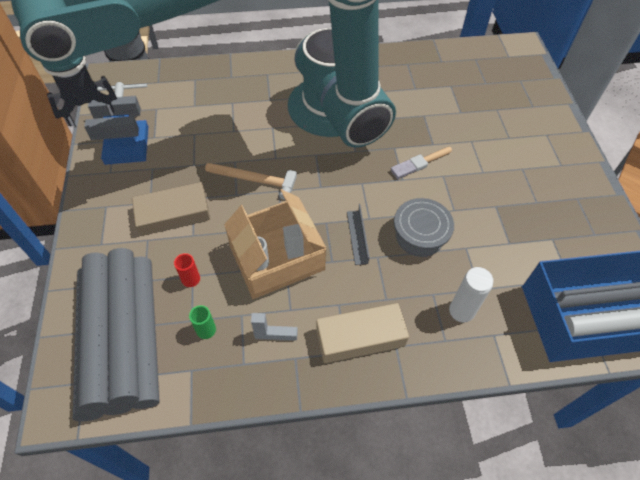

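The top view shows the carton at about (366,238). Three things could be the pipe: the grey ring inside the carton (382,234), the green cup (440,165) and the red one (458,224). Only the grey ring is steel and inside the carton, so it fits. The square tube is at about (349,242) and the turntable at (195,246). I'll confirm with an enlarged crop.

```bash
python3 - <<'E'
import cv2
a=cv2.imread('pics/top0.png')[180:300,290:450]
b=cv2.imread('pics/scene0.png')[185:305,215:375]
cv2.imwrite('pics/crop0.png',cv2.resize(a,None,fx=5,fy=5,interpolation=cv2.INTER_CUBIC))
cv2.imwrite('pics/crop1.png',cv2.resize(b,None,fx=5,fy=5,interpolation=cv2.INTER_CUBIC))
E
```

```text
(no output)
```

View pics/crop0.png

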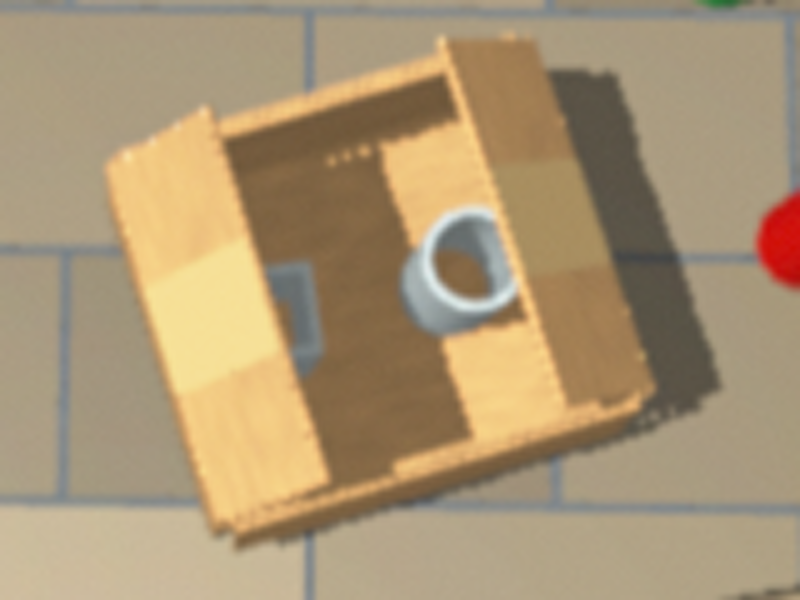

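View pics/crop1.png

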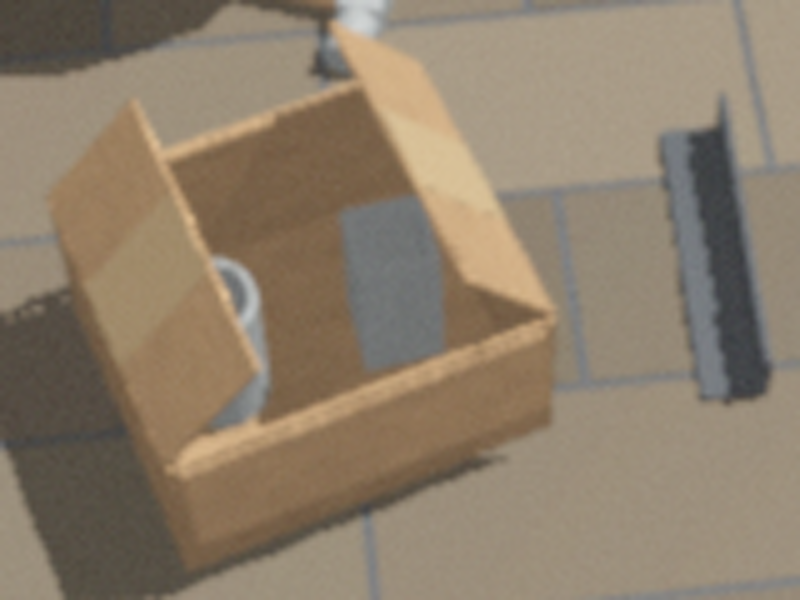

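The crops confirm it: the grey round ring (top-crop 472,262) is the pipe, in the right (-y) half. The square profile (305,315) stands in the left half. The hinge corners are left (107,162)/(215,530) and right (540,45)/(650,390).

```bash
python3 - <<'E'
from look import *
c=np.load('pics/top0.npz'); s=np.load('pics/scene0.npz')
P=lambda u,v,z:ray(c,290+u/5-.4,180+v/5-.4,z)
S=lambda u,v,z:ray(s,215+u/5-.4,185+v/5-.4,z)
def tri(a,b):
    def r(c,u,v): d=c['T'][:3,:3]@np.linalg.inv(c['K'])@np.array([u,v,1.]); return c['T'][:3,3],d/np.linalg.norm(d)
    o1,d1=r(c,290+a[0]/5-.4,180+a[1]/5-.4);o2,d2=r(s,215+b[0]/5-.4,185+b[1]/5-.4)
    t=np.linalg.lstsq(np.c_[d1,-d2],o2-o1,rcond=None)[0]; p,q=o1+t[0]*d1,o2+t[1]*d2
    return (p+q)/2,np.linalg.norm(p-q)
np.set_printoptions(precision=1,suppress=True)
L=[P(107,162,107),P(215,530,107)];R=[P(540,45,107),P(650,390,107)]
print('hinges',L,R,'ctr',sum(L+R)/4)
for a,b in(L,R): print('ang',np.degrees(np.arctan2(*(a-b)[:2][::-1])),np.linalg.norm(a-b))
print('scene hingeL far', S(553,312,107),'near', S(420,62,107),'hingeR', S(175,470,107),S(50,197,107))
print('Ledge',tri((205,108),(470,285)),tri((330,485),(335,28)))
print('Redge',tri((440,38),(258,373)),tri((565,410),(133,103)))
print('pipe top',P(472,260,94))
for n,k,cen in(('top',c,(195,245)),('scene',s,(424,223))):
    print(n,'tt',ray(k,*cen,70))
    g=cv2.cvtColor(k['img'],cv2.COLOR_RGB2HSV); x,y=cen
    m=((g[:,:,1]<50)&(g[:,:,2]<150)).astype(np.uint8)
    w=np.zeros_like(m); w[y-50:y+50,x-50:x+50]=m[y-50:y+50,x-50:x+50]
    q=max(cv2.findContours(w,0,1)[0],key=cv2.contourArea); print(cv2.fitEllipse(cv2.convexHull(q)),cv2.contourArea(q))
E
```

```text
hinges [array([594.4, -92. , 107. ]), array([ 431.2, -141.4,  107. ])] [array([ 650.5, -286.1,  107. ]), array([ 495. , -332.5,  107. ])] ctr [ 542.8 -213.   107. ]
ang 16.841607295589082 170.53725201817693
ang 16.59831526253538 162.32991918135707
scene hingeL far [591.  -89.7 107. ] near [ 433.8 -138.6  107. ] hingeR [ 655.9 -275.2  107. ] [ 495.9 -329.1  107. ]
Ledge (array([ 606.1, -132.6,  163.7]), np.float64(2.5759050066002405)) (array([ 448.1, -183.8,  161.2]), np.float64(5.9785722848363925))
Redge (array([ 638.9, -232.7,  159.3]), np.float64(2.3012094108193764)) (array([ 480.5, -283.3,  158.4]), np.float64(3.244536597486521))
pipe top [ 554.3 -256.6   94. ]
top tt [521.9 173.4  70. ]
((198.74276733398438, 228.2316436767578), (89.7395248413086, 113.05175018310547), 167.0668182373047) 3701.0
scene tt [526.3 176.8  70. ]
((424.7848205566406, 221.1907501220703), (118.1343002319336, 141.22561645507812), 12.023679733276367) 3270.5
```

```bash
python3 -m pendant '[0,0,0,0,0,-9.6,0, 0,0,0,0,0,-9.6,0, 0,0,0,0,0,-9.6,0, 0,0,0,0,0,-9.6,0, 0,0,0,0,0,-9.6,0, 0,0,0,0,0,-9.6,0, 0,0,0,0,0,-9.6,0, 0,0,0,0,0,-9.6,0, 0,0,0,0,0,-9.6,0, 0,0,0,0,0,0,0]' && python3 -m pendant '[31,41.5,0,0,0,0,0, 31,41.5,0,0,0,0,0, 31,41.5,0,0,0,0,0, 31,41.5,0,0,0,0,0, 31,41.5,0,0,0,0,0, 31,41.5,0,0,0,0,0, 31,41.5,0,0,0,0,0, 31,41.5,0,0,0,0,0, 31,41.5,0,0,0,0,0, 31,41.5,0,0,0,0,0]' && python3 -m pendant '[0,0,0,0,0,0,0, 0,0,0,0,0,0,0]'
cat > st.py <<'E'
from look import *
from scipy.spatial.transform import Rotation as Ro
np.set_printoptions(precision=1,suppress=True)
o=telemetry.get_obs(); q=o['tool_rot']; R=Ro.from_quat([q[1],q[2],q[3],q[0]]).as_matrix()
a=np.radians(17); B=np.array([[np.cos(a),np.sin(a)],[-np.sin(a),np.cos(a)]])
print('t',o['time'],'p',o['eef_pos'],'carton',B@(o['eef_pos'][:2]-[543,-212]),'\nR',R.round(3).tolist(),'F',o['ft_force'],'gap',o['finger_gap'],o['finger_force'],'j',o['joints'])
def to(t): print('to',t,'->',R.T@(np.array(t)-o['eef_pos']))
E
python3 st.py
```

```text
time: 1.35
eef_pos: [237.0, -631.9, 230.9]
tool_rot: [-0.0, 0.595, 0.803, 0.0]
ft_force: [0.3, -0.6, -1.0]
finger_gap: 0.001
finger_force: 0.0
time: 2.6
eef_pos: [544.3, -212.9, 231.3]
tool_rot: [0.0, 0.597, 0.802, 0.0]
ft_force: [0.6, 0.1, 0.3]
finger_gap: 0.001
finger_force: 0.0
time: 2.85
eef_pos: [543.4, -214.6, 231.1]
tool_rot: [-0.0, 0.596, 0.803, -0.0]
ft_force: [-0.9, -0.4, 0.6]
finger_gap: 0.0
finger_force: 0.0
t 2.85 p [ 543.4 -214.6  231.1] carton [-0.4 -2.6] 
R [[-0.29, 0.957, -0.0], [0.957, 0.29, -0.0], [-0.0, -0.0, -1.0]] F [-0.9 -0.4  0.6] gap 7.489138850696221e-05 0.0 j [-0.4 -0.1  1.6 -0.   1.6 -0.7]
```

```bash
python3 -m pendant '[0,0,43,0,0,0,0, 0,0,43,0,0,0,0, 12,0,0,0,0,0,0, 12,0,0,0,0,0,0, 12,0,0,0,0,0,0, 12,0,0,0,0,0,0, 12,0,0,0,0,0,0, 12,0,0,0,0,0,0, 12,0,0,0,0,0,0]' && python3 -m pendant '[10,0,0,0,0,0,0, 10,0,0,0,0,0,0, 10,0,0,0,0,0,0, 10,0,0,0,0,0,0, 10,0,3,0,0,0,0, 10,0,4,0,0,0,0, 4,0,4,0,0,0,0,0,0,0,0,0,0,0]'; python3 st.py
```

```text
time: 3.98
eef_pos: [518.8, -133.3, 145.3]
tool_rot: [-0.0, 0.595, 0.804, 0.0]
ft_force: [0.4, -1.2, 0.5]
finger_gap: -0.001
finger_force: 0.2
time: 4.97
eef_pos: [500.2, -72.6, 133.9]
tool_rot: [-0.0, 0.595, 0.804, -0.0]
ft_force: [0.0, -0.1, 0.1]
finger_gap: 0.0
finger_force: 0.0
t 4.975 p [500.2 -72.6 133.9] carton [ -0.2 145.8] 
R [[-0.292, 0.956, -0.001], [0.956, 0.292, 0.0], [0.0, -0.0, -1.0]] F [ 0.  -0.1  0.1] gap 0.00038408230791526463 0.0 j [-0.2 -0.2  1.9  0.   1.4 -0.5]
```

```bash
python3 -m pendant '[0,0,-30,0,0,0,0, -10,0,-26,0,0,0,0, -40,0,0,0,0,0,0, -50,0,0,0,0,0,0, -45,0,20,0,0,0,0, 0,0,25,0,0,0,0, -12,0,0,0,0,0,0, -12,0,0,0,0,0,0, -12,0,0,0,0,0,0, -12,0,0,0,0,0,0]' && python3 -m pendant '[-12,0,0,0,0,0,0, -12,0,0,0,0,0,0, -12,0,0,0,0,0,0, -10,0,0,0,0,0,0, -10,0,0,0,0,0,0, -10,0,0,0,0,0,0, -12,0,3,0,0,0,0, -12,0,4,0,0,0,0, -8,0,4,0,0,0,0,0,0,0,0,0,0,0]'; python3 st.py; python3 -m pendant '[0,0,-30,0,0,0,0, 0,0,-60,0,0,0,0, 50,0,-60,0,0,0,0, 55,0,-30,0,0,0,0.5, 55,0,0,0,0,0,1, 60,0,0,0,0,0,1, 60,0,0,0,0,0,1, 60,0,0,0,0,0,1,0,0,0,0,0,0,1]'; python3 - <<'E'
from look import *
c=save('top','top1.png');s=save('scene','scene1.png')
f=lambda a:cv2.resize(a,(400,300),interpolation=cv2.INTER_CUBIC)
cv2.imwrite('pics/pair1.png',np.hstack([f(c['img'][170:320,280:480,::-1]),f(s['img'][170:320,195:395,::-1])]))
E
```

```text
time: 6.22
eef_pos: [557.2, -258.2, 146.2]
tool_rot: [0.001, 0.595, 0.804, 0.0]
ft_force: [0.1, 0.9, 1.2]
finger_gap: -0.001
finger_force: 0.5
time: 7.48
eef_pos: [585.2, -351.7, 133.6]
tool_rot: [-0.0, 0.595, 0.804, -0.0]
ft_force: [-0.1, -0.5, -0.1]
finger_gap: 0.002
finger_force: 0.0
t 7.475 p [ 585.2 -351.7  133.6] carton [  -0.5 -145.9] 
R [[-0.291, 0.957, -0.001], [0.957, 0.291, 0.0], [0.001, -0.001, -1.0]] F [-0.1 -0.5 -0.1] gap 0.0016483117040740464 0.0 j [-0.6  0.2  1.5 -0.   1.4 -0.9]
time: 8.6
eef_pos: [488.0, -32.6, 303.1]
tool_rot: [0.001, 0.593, 0.805, 0.001]
ft_force: [-0.0, -0.4, -0.9]
finger_gap: 1.001
finger_force: 0.0
```

View pics/pair1.png

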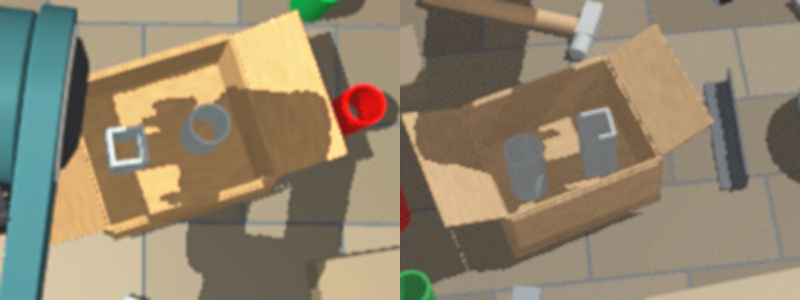

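Both flaps are folded back. The pipe top is at crop (208,123) in the top view and (525,150) in the scene view, and the square tube is still standing.

```bash
python3 - <<'E'
from st import *
c=np.load('pics/top1.npz'); s=np.load('pics/scene1.npz')
a=ray(c,280+208/2-.25,170+123/2-.25,94); b=ray(s,195+(525-400)/2-.25,170+150/2-.25,94)
print('pipe',a,b,B@(a[:2]-[543,-212]),B@(b[:2]-[543,-212]))
def r(c,u,v): d=c['T'][:3,:3]@np.linalg.inv(c['K'])@np.array([u,v,1.]); return c['T'][:3,3],d
for n,(u,v),(x,y) in (('R near/left corner',(300,12),(461,239)),):
    o1,d1=r(c,280+u/2,170+v/2);o2,d2=r(s,195+(x-400)/2,170+y/2)
    t=np.linalg.lstsq(np.c_[d1,-d2],o2-o1,rcond=None)[0]; p=(o1+t[0]*d1+o2+t[1]*d2)/2; print(n,p,B@(p[:2]-[543,-212]))
for (x,y) in ((657,25),(713,122)):
  for z in (125,135,145): p=ray(s,195+(x-400)/2,170+y/2,z); print('L edge',z,B@(p[:2]-[543,-212]))
p=(a+b)/2; to([p[0],p[1],150])
E
```

```text
t 8.7 p [488.9 -35.2 302.6] carton [ -0.  184.9] 
R [[-0.293, 0.956, 0.001], [0.956, 0.293, -0.0], [-0.001, 0.001, -1.0]] F [-0.6 -0.4 -0.4] gap 0.9981674052418057 0.0 j [-0.1 -0.3  1.7 -0.   1.7 -0.4]
pipe [ 555.1 -256.    94. ] [ 557.5 -253.    94. ] [ -1.3 -45.6] [  1.9 -43.4]
R near/left corner [ 679.1 -343.5  116.5] [  91.7 -165.5]
L edge 125 [-87.8 174.2]
L edge 135 [-80.7 170.9]
L edge 145 [-73.5 167.5]
L edge 125 [ 75.7 175.4]
L edge 135 [ 81.3 172. ]
L edge 145 [ 87.  168.6]
to [np.float64(556.3041404798912), np.float64(-254.5137771395451), 150] -> [-229.4    0.   152.7]
```

```bash
python3 -m pendant '[-50,0,25,0,0,0,1, -50,0,25,0,0,0,1, -50,0,25,0,0,0,1, -50,0,25,0,0,0,1, -29.5,0,28,0,0,0,1, 0,0,25,0,0,0,1, 0,0,0,0,0,0,1, 0,0,0,0,0,0,1]' 60; python3 - <<'E'
from st import *
to([556.3,-254.5,55])
c=save('wrist','w1.png'); print(np.round(c['T'],2).tolist())
E
```

```text
time: 9.7
eef_pos: [556.1, -255.8, 150.3]
tool_rot: [0.0, 0.595, 0.803, 0.0]
ft_force: [-0.0, -0.8, 0.5]
finger_gap: 0.997
finger_force: 0.0
t 9.7 p [ 556.1 -255.8  150.3] carton [ -0.2 -45.7] 
R [[-0.291, 0.957, 0.001], [0.957, 0.291, -0.0], [-0.001, 0.001, -1.0]] F [-0.  -0.8  0.5] gap 0.9968682043392735 0.0 j [-0.5  0.   1.7 -0.   1.4 -0.8]
to [556.3, -254.5, 55] -> [ 1.3  0.5 95.3]
[[0.96, 0.28, 0.08, 537.64], [0.29, -0.92, -0.25, -192.04], [0.0, 0.26, -0.96, 293.34], [0.0, 0.0, 0.0, 1.0]]
```

View pics/w1.png

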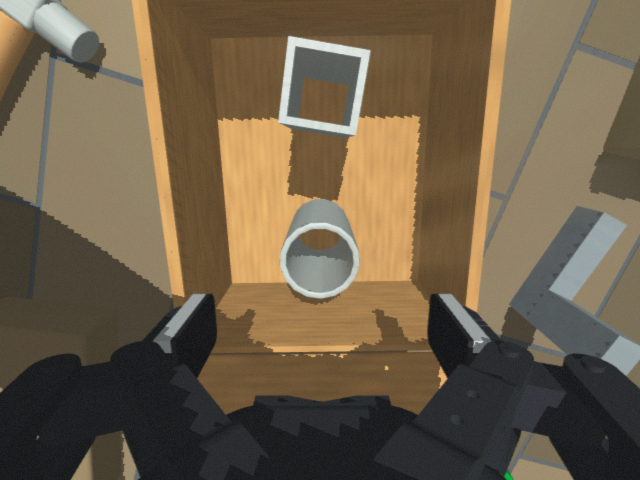

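The wrist view shows the pipe rim centred at (319,260) between the fingers, which stand inside the carton walls. I'll convert that pixel to a position.

```bash
python3 - <<'E'
from st import *
c=np.load('pics/w1.npz'); p=ray(c,319.5,260.5,94); print(p); to([*p[:2],55])
E
```

```text
t 9.75 p [ 556.3 -255.6  150.8] carton [ -0.  -45.6] 
R [[-0.291, 0.957, 0.002], [0.957, 0.291, -0.001], [-0.001, 0.001, -1.0]] F [ 0.  -0.4  0.3] gap 1.0008414273165218 0.0 j [-0.5  0.   1.7  0.   1.4 -0.8]
[ 556.3 -256.9   94. ]
to [np.float64(556.2813477236936), np.float64(-256.8658036211318), 55] -> [-1.1 -0.5 95.8]
```

Aligned to within about 1 mm. Next I descend, grip and lift slightly.

```bash
python3 -m pendant '[-0.5,0,30,0,0,0,1, 0,0,30,0,0,0,1, 0,0,25,0,0,0,1, 0,0,11,0,0,0,1, 0,0,0,0,0,0,1]' 60 && python3 -m pendant '[0,0,0,0,0,0,0, 0,0,0,0,0,0,0, 0,0,0,0,0,0,0, 0,0,0,0,0,0,0, 0,0,0,0,0,0,0, 0,0,0,0,0,0,0]' 60; python3 st.py
```

```text
time: 10.38
eef_pos: [556.3, -255.7, 53.8]
tool_rot: [0.0, 0.595, 0.804, 0.0]
ft_force: [0.0, -0.3, 0.9]
finger_gap: 0.999
finger_force: 0.0
time: 11.12
eef_pos: [556.5, -256.0, 54.5]
tool_rot: [0.001, 0.595, 0.804, 0.0]
ft_force: [-1.8, 0.6, 6.2]
finger_gap: 0.547
finger_force: 60.8
t 11.125 p [ 556.5 -256.    54.5] carton [  0. -46.] 
R [[-0.292, 0.957, 0.001], [0.957, 0.292, -0.001], [-0.001, 0.001, -1.0]] F [-1.8  0.6  6.2] gap 0.5470905787104475 60.834169797599316 j [-0.5  0.1  1.8 -0.   1.3 -0.8]
```

```bash
python3 -m pendant '[0,0,-10,0,0,0,0, 0,0,-30,0,0,0,0, 0,0,-40,0,0,0,0, 0,0,-40,0,0,0,0, 0,0,-40,0,0,0,0, 0,0,-20,0,0,0,0, 0,0,0,0,0,0,0]'; python3 - <<'E'
from st import *
c=np.load('pics/top0.npz'); s=np.load('pics/scene0.npz')
for n,k,(x,y) in(('top',c,(195,245)),('scene',s,(424,223))):
    g=cv2.GaussianBlur(cv2.cvtColor(k['img'],cv2.COLOR_RGB2GRAY),(0,0),1)
    # outer painted ring: bright contour enclosing the centre, via local contrast
    m=(g.astype(int)-cv2.GaussianBlur(g,(0,0),5)>4).astype(np.uint8)
    w=np.zeros_like(m); w[y-32:y+33,x-34:x+35]=m[y-32:y+33,x-34:x+35]
    for q in cv2.findContours(w,cv2.RETR_LIST,cv2.CHAIN_APPROX_NONE)[0]:
        if len(q)>50:
            e=cv2.fitEllipse(q); print(n,len(q),np.round(e[0],1),np.round(e[1],1),ray(k,*e[0],70))
E
```

```text
time: 12.0
eef_pos: [556.4, -255.8, 234.1]
tool_rot: [0.001, 0.595, 0.804, 0.0]
ft_force: [-0.4, -0.4, -4.9]
finger_gap: 0.54
finger_force: 62.7
t 12.0 p [ 556.4 -255.8  234.1] carton [  0.  -45.8] 
R [[-0.292, 0.957, 0.001], [0.957, 0.292, -0.001], [-0.001, 0.001, -1.0]] F [-0.4 -0.4 -4.9] gap 0.5402602368277153 62.72358963266015 j [-0.5 -0.   1.6  0.   1.6 -0.8]
top 61 [169.2 264.3] [18.3 26.4] [476.8 230.   70. ]
top 90 [194.4 245.5] [31.6 33.3] [520.7 174.8  70. ]
top 106 [194.3 245.5] [36.3 37.6] [520.6 175.   70. ]
top 147 [194.  245.6] [50.7 52.5] [520.5 175.6  70. ]
top 172 [196.9 245.7] [55.9 61.2] [520.3 169.   70. ]
scene 119 [427.7 222.5] [56.9 66.8] [526.  186.5  70. ]
scene 142 [423.3 222.8] [42.6 49.8] [525.6 175.2  70. ]
scene 74 [424.  221.4] [23.9 29.1] [521.5 178.   70. ]
scene 86 [423.9 221.6] [26.3 33.3] [522.1 177.5  70. ]
scene 152 [419.7 209.2] [30.  59.7] [482.  175.7  70. ]
```

```bash
python3 -m pendant '[30,6.5,0,0,0,0,0, 45,10,0,0,0,0,0, 45,10,0,0,0,0,0, 45,10,0,0,0,0,0, 45,10,0,0,0,0,0, 45,10,0,0,0,0,0, 45,10,0,0,0,0,0, 45,10,0,0,0,0,0, 45,10,0,0,0,0,0, 32.7,6.2,0,0,0,0,0]' && python3 -m pendant '[0,0,40,0,0,0,0, 0,0,40,0,0,0,0, 0,0,15,0,0,0,0, 0,0,0,0,0,0,0, 0,0,0,0,0,0,0]'; python3 - <<'E'
from st import *
to([521.5,175.5,120.5]); c=save('wrist','w2.png'); s=save('scene','scene2.png')
f=lambda a:cv2.resize(a,(400,300),interpolation=cv2.INTER_CUBIC)
cv2.imwrite('pics/pair2.png',np.hstack([f(c['img'][...,::-1]),f(s['img'][140:290,330:530,::-1])]))
E
```

```text
time: 13.25
eef_pos: [520.6, 177.3, 230.9]
tool_rot: [-0.001, 0.595, 0.804, -0.001]
ft_force: [-0.2, -0.8, -3.9]
finger_gap: 0.547
finger_force: 62.5
time: 13.88
eef_pos: [522.1, 175.7, 139.7]
tool_rot: [0.001, 0.595, 0.804, 0.001]
ft_force: [-0.6, -0.4, -3.7]
finger_gap: 0.542
finger_force: 62.7
t 13.875 p [522.1 175.7 139.7] carton [ 93.4 376.9] 
R [[-0.292, 0.957, 0.002], [0.957, 0.292, 0.0], [-0.0, 0.002, -1.0]] F [-0.6 -0.4 -3.7] gap 0.5424838815799994 62.708222921937704 j [ 0.3 -0.1  1.8  0.   1.4 -0. ]
to [521.5, 175.5, 120.5] -> [-0.  -0.7 19.2]
```

View pics/pair2.png

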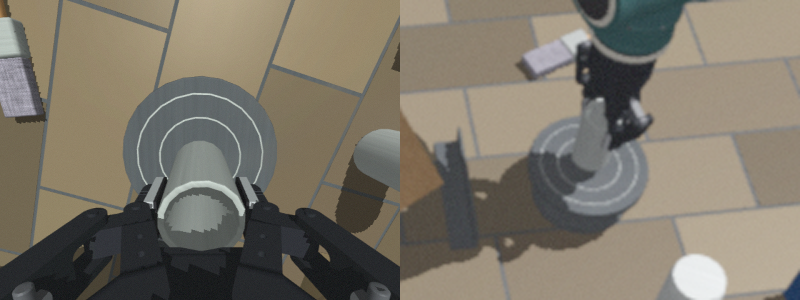

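The pipe hangs upright over the centre of the turntable rings: its base is at wrist (200,150) with the rings centred near (200,150). I'll lower it gently and watch the force.

```bash
python3 -m pendant '[0,0,8,0,0,0,0, 0,0,5,0,0,0,0, 0,0,2,0,0,0,0, 0,0,1,0,0,0,0, 0,0,0,0,0,0,0]'; python3 -m pendant '[0,0,1,0,0,0,0, 0,0,1,0,0,0,0, 0,0,0,0,0,0,0,0,0,0,0,0,0,0]'; python3 -m pendant '[0,0,0.7,0,0,0,0, 0,0,0,0,0,0,0]'
```

```text
time: 14.6
eef_pos: [521.6, 175.6, 122.3]
tool_rot: [0.0, 0.595, 0.804, 0.0]
ft_force: [-0.3, 0.0, -4.2]
finger_gap: 0.544
finger_force: 62.8
time: 15.1
eef_pos: [521.6, 175.7, 120.5]
tool_rot: [0.0, 0.595, 0.804, 0.0]
ft_force: [-2.0, -0.7, 1.7]
finger_gap: 0.542
finger_force: 63.1
time: 15.35
eef_pos: [521.7, 175.7, 120.5]
tool_rot: [0.0, 0.595, 0.804, 0.0]
ft_force: [-5.1, -2.1, 8.6]
finger_gap: 0.544
finger_force: 64.1
```

Force went from −4 to +8.6 N, so the pipe is seated on the plate. Release gradually and retreat straight up, then clear the view.

```bash
python3 -m pendant '[0,0,-0.5,0,0,0,0, 0,0,0,0,0,0,0.6, 0,0,0,0,0,0,0.7, 0,0,0,0,0,0,0.85, 0,0,0,0,0,0,1, 0,0,0,0,0,0,1, 0,0,0,0,0,0,1]'; python3 -m pendant '[0,0,-15,0,0,0,1, 0,0,-30,0,0,0,1, 0,0,-50,0,0,0,1, 0,0,-50,0,0,0,1, 0,0,-40,0,0,0,1, 40,-40,0,0,0,0,1, 40,-40,0,0,0,0,1, 40,-40,0,0,0,0,1, 20,-20,0,0,0,0,1, 0,0,0,0,0,0,1]'; python3 - <<'E'
from st import *
c=save('top','top3.png'); s=save('scene','scene3.png')
f=lambda a:cv2.resize(a,(400,300),interpolation=cv2.INTER_CUBIC)
cv2.imwrite('pics/pair3.png',np.hstack([f(c['img'][140:350,140:420,::-1]),f(s['img'][140:350,200:480,::-1])]))
E
```

```text
time: 16.23
eef_pos: [521.6, 175.7, 120.1]
tool_rot: [0.0, 0.595, 0.804, 0.0]
ft_force: [-0.1, -0.3, -0.5]
finger_gap: 0.999
finger_force: 0.0
time: 17.48
eef_pos: [345.4, 269.4, 306.6]
tool_rot: [0.0, 0.594, 0.804, 0.001]
ft_force: [0.0, 0.1, -1.1]
finger_gap: 1.001
finger_force: 0.0
t 17.475 p [345.4 269.4 306.6] carton [-48.2 518.1] 
R [[-0.294, 0.956, 0.002], [0.956, 0.294, 0.001], [0.001, 0.002, -1.0]] F [ 0.   0.1 -1.1] gap 1.001171114295464 0.0 j [ 0.6 -0.4  1.8  0.   1.8  0.3]
```

View pics/pair3.png

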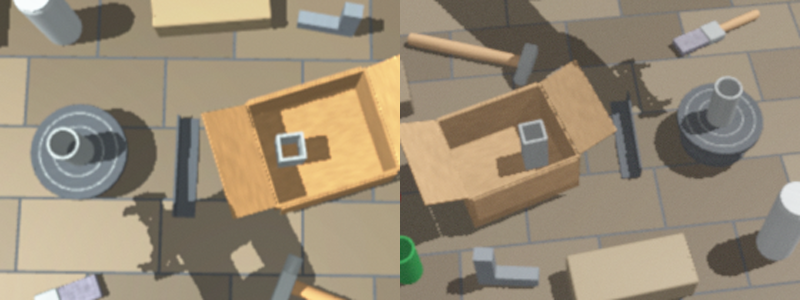

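The pipe stands upright on the turntable (rim at top view (64,142), scene view (729,87)). Both flaps are folded back, the tube is standing in the carton and the other things haven't moved. I'll check the centring and hand in.

```bash
python3 - <<'E'
from st import *
c=np.load('pics/top3.npz'); s=np.load('pics/scene3.npz')
a=ray(c,140+64*.7,140+143*.7,160); b=ray(s,200+329*.7,140+87*.7,160); print(a,b)
if max(np.linalg.norm(p[:2]-[521.5,175.5]) for p in(a,b))<12:
    from plant import hand_in; print(hand_in())
E
```

```text
t 17.575 p [346.9 268.7 305.9] carton [-47. 517.] 
R [[-0.292, 0.956, 0.001], [0.956, 0.292, 0.001], [0.0, 0.001, -1.0]] F [ 0.  -1.2  0.3] gap 1.0062020645934147 0.0 j [ 0.6 -0.4  1.8 -0.   1.8  0.3]
[519.7 170.4 160. ] [521.7 177.6 160. ]
the job is handed in; nothing more can be done
None
```

I handed the job in at about 17.6 s: both flaps are folded well back, the pipe stands upright within about 5 mm of the turntable's centre, and the square tube and the other things in view are where they were.

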